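# Draw the spring-catch bolt of the shellfish bin

## Task

Unbolt the lid of the shellfish bin. With one fingertip press the long sprung catch plate beside the bolt down and keep it down while your other fingertip pushes the bolt's upright handle all the way back, out of the keeper at the front; then let go of both, so that the catch springs up and locks the bolt open. Pick nothing up, leave the lid shut, and leave the knife, the gauge, the shell and the whetstone lying where they are on it.

Things in the scene. Friction and masses are not known exactly. Their poses are not given: they have to be found in the camera images.
- bin: Shellfish bin: light grey plastic tub, 300 mm deep (x), 420 mm wide (y); the flat grey lid's top is 155 mm above the table. Heavy, does not move. Origin: centre of its underside. Its x axis points from its front wall to its rear (lid hinge), y along its width, z up. A steel slide bolt lies on the lid along x at y = -20 mm.
- bolt (a joint): How far the bolt is drawn (m): 0 home in the keeper, 0.040 fully back at its stop; it slides to the bin's +x and takes about 3 N. While the catch is up, its tooth in a notch of the bar lets the bolt move 2 mm at most. From 0.0365 on, the tooth can drop into the second notch and lock the bolt open.
- keeper (a point): Middle of the hole in the keeper, a steel strap on the bin's front wall, 29 mm above the lid at its top, which the bolt's tip goes through. The bolt is a bar 13 mm square along the bin's x; its top is 17 mm above the lid. Two straps, 22 mm above the lid, guide it 24 mm and 175 mm behind this point.
- bolt_handle (a point): Centre of the front face (towards the bin's -x) of the bolt's upright handle, which moves with the bolt: a steel plate 6 mm thick along x, reaching 18 mm either side of this point along y and from 16 to 52 mm above the lid (this point: 34 mm). Push this face to the bin's +x. In front of it 52 mm are free above the bar, up to the catch's tooth arm.
- catch (a joint): Angle of the sprung catch (rad): 0 up, 0.40 right down on its stop; its tooth is clear of the bar from 0.17 on. An aluminium plate 117 mm long (bin's x; 69 mm of it in front of the handle's front face at home, 48 mm behind), 42 mm wide, hinged on a pin along x, 24 mm to the +y side of the bolt's axis, 20 mm above the lid; it slopes up towards +y at 0.35 rad.
- catch_pad (a point): Point on top of the catch plate, 30 mm out from its pin, 12 mm short of its free edge, 15 mm in front of the handle's front face when the bolt is home, 52 mm to the +y side of the bolt's axis. Moves with the plate: 32 mm above the lid when up, 20 mm right down. Takes 3 N at first, 7 N at the stop; press it anywhere along its length; a fingertip can slide along it.
- lid (a joint): Angle of the lid in rad, 0 shut, hinged at the rear; it is to stay shut.
- shucker: Shucking knife, 160 mm long, 18 mm high, wooden handle to its -x, lying loose on the lid to the -y side of the bolt. Origin: on its underside where blade and handle meet.
- gauge: Flat aluminium shell gauge, 145 x 71 x 4 mm, two jaws to its +y, lying loose on the lid to the +y side of the bolt. Origin: underside, middle of its beam.
- shell_lid: Dark oval shell, 100 x 72 x 29 mm, loose on the lid at its rear, to the -y side of the bolt. Origin: centre of its underside.
- whetstone: Whetstone, 150 x 50 x 26 mm, two layers of grey and tan stone, lying loose on the lid behind the catch. Origin: centre of its underside.

How it is judged:
By the outcome, as a careful person would: the job done as asked, in the order asked, and still so for the second after the job is handed in, with the robot touching nothing.
It also fails if it takes over 38 s, if anything falls off the work surface, if the arm or the gripper's body presses on something with over 40 N, if the wrist force passes 120 N, or if a joint passes its speed limit or range.

## Robot

A 6-joint arm with a two-finger parallel gripper is mounted at the origin on the work surface. World frame = base frame: x ahead of the robot, y to its left, z up, the work surface at z = 0. Lengths are in m, angles in rad, forces in N, time in s.
With the tool pointing down it reaches from about 0.325 to 0.9 m from the base axis. Payload 3.5 kg.
Tool frame: the origin (TCP) lies between the finger pads; the fingertips stand 17 mm ahead of it and the grasp point (between the pads) lies 2 mm behind it (bot.finger_overhang is the distance from the TCP to the fingertips, in m); y points along the fingers, z is the direction in which the jaws open and shut, and the axes are right-handed (so a half turn about y gives the same grasp; the last joint's range is limited). The gripper opens to 85 mm and grips with 20 to 120 N. Pads are 22 mm wide; open, the fingers measure 114 mm over their backs; the gripper's body (76 mm by 85 mm) begins 54 mm behind the grasp point. The pads swing forward as they close: fully open they stand 13 mm farther back than shut.
Start: joints at [-0.103, 0.276, -0.026, 1.268, 0, 1.467], TCP at [0.625, -0, 0.248] pointing down, gripper open.
Joint ranges: [-3.12, 3.12], [-0.85, 1.88], [-1.08, 1.24], [-1.95, 2.15], [-1.57, 1.53], [-3.14, 3.14]. Speed limits (rad/s): [2.57, 2.57, 3.14, 3.14, 3.14, 3.14].

## Interface

Orientations are given as a unit quaternion [w, x, y, z].
In Python, from station import status, vision, order, bot gives the robot as it stands.
- The arm moves only by the tool jog_arm, never from a script. Its argument "motion" is a list of rows, each a list of 7 numbers: the opening, from -1 (shut) to 1 (fully open), then the shift along the tool's x, y, z each as a share of 0.15 m, from -1 to 1, then the turn, a rotation vector about the tool's x, y, z each as a share of 90 degrees, from -1 to 1. In form: [[hand, tx, ty, tz, rx, ry, rz], ...]. A call has 1 to 20 rows; each row is the pose to reach, as a shift and turn from the pose measured when the call began, along the tool's axes at that moment; what a row does not reach only later rows make up. A row lasts 1/8 s, in which the tool goes at most 62.5 mm and 10.7 degrees, less where a joint would pass 70% of its speed; a pose out of reach is approached as far as the arm can. A call with a number of a shift or a turn outside -1 to 1 is refused whole. A call with a gripper value outside its range is refused whole. The fingers move at their own pace and stop on an object; "grip_force" is the grip in N (left out, the last holds). Time passes only in rows, so rows that repeat a pose let the fingers close. It gives the time, the measured TCP pose, the force and the opening at its end, in the units of the state.
- status.observe(): the state, without advancing time (a new reading comes with each control period).
- vision.read_camera(name): name is "scene" or "side" or "wrist"; returns (picture, depth): 420x560x3 uint8, blue, green, red; 420x560 float32, m along the optical axis (not along the pixel's ray), 0 where there is no reading.
- vision.camera_info(name): a dict with "camera_matrix" (3x3 intrinsics, pixels), "distortion" ([k1, k2, p1, p2, k3] as OpenCV has them; the pictures are not rectified), "R" (3x3) and "t" (3): a world point X has camera coordinates R X + t. Camera axes: x right, y down, z forward; pixel columns grow to the right and rows downward; lengths in m; the calibration is good to about 2 mm. A picture is of the moment at which its call begins: read the wrist's pose just before it. camera_info takes no time and is no camera call; for the wrist camera it gives the pose at the moment of the call.
- order.sign_off(): hands the job in, once; it reports no verdict.
The state is a dict: "t": time; "joint_pos": joint angles; "dq": joint speeds; "joint_torque": joint torques, N m; "eef_pos": TCP position; "tool_rot": TCP orientation; "contact_force": force on the tool from outside, world axes, zero at the start; "torque": the same for the moment, N m; "grip_width": finger opening in m.
Only numpy, scipy, OpenCV 4.12 (cv2) and the standard library are available. Lean on these libraries where they do the work, as an engineer would, in place of code of your own. Each camera call takes 0.05 s, during which the arm holds its last target. There are 200 camera calls.

## Working session

There is one attempt and no reset: what is moved stays moved. The work goes in short steps, Python scripts to look and compute and a tool call to move; the robot and the scene stay as the last step left them, time stands still between calls to the robot, and variables do not carry over. Pictures are saved under pics/ and viewed, about 8 in all and at most 12, crops included, and the job is handed in when it is done.

Besides the shell and the picture viewer there is one more tool, called after "Call:" as a command line: name --pt "numbers of a row" for each row, then --argument value for the rest. jog_arm: Moves the arm, as the interface text tells. Shift numbers are shares of 0.15 m and turn numbers shares of 90 degrees, none past 1 either way. Its arguments: {"type":"object","properties":{"motion":{"type":"array","items":{"type":"array","items":{"type":"number","minimum":-1,"maximum":1}}},"grip_force":{"type":"number"}},"required":["motion"]}

```bash
mkdir -p pics; python3 - <<'E'
from station import status, vision, order, bot
import cv2,numpy as np
s=status.observe(); print({k:np.round(v,3) for k,v in s.items()}, bot.finger_overhang)
for n in ["scene","side","wrist"]:
    i=vision.camera_info(n); p,d=vision.read_camera(n)
    cv2.imwrite(f"pics/{n}0.png",p); np.savez(f"pics/{n}0.npz",p=p,d=d,**{k:np.array(v) for k,v in i.items()})
    R=np.array(i["R"]);print(n,np.round(-R.T@np.array(i["t"]),3),np.round(R[2],2),np.round(i["camera_matrix"],1).tolist(),i["distortion"])
E
```

```text
{'t': np.float64(0.0), 'joint_pos': array([-0.103,  0.277, -0.028,  1.268,  0.   ,  1.467]), 'dq': array([ 0.   ,  0.001, -0.001, -0.003, -0.   ,  0.   ]), 'joint_torque': array([-1.0000e-03, -4.4551e+01,  2.9520e+01,  1.6000e-02, -0.0000e+00,
       -0.0000e+00]), 'eef_pos': array([0.624, 0.   , 0.247]), 'tool_rot': array([ 0.499, -0.5  ,  0.501, -0.499]), 'contact_force': array([ 0.26 ,  0.24 , -0.687]), 'torque': array([-0.016, -0.018, -0.031]), 'grip_width': np.float64(0.085)} 0.017
scene [1.149 0.407 0.639] [-0.62 -0.47 -0.63] [[456.0, 0.0, 287.8], [0.0, 456.0, 212.2], [0.0, 0.0, 1.0]] [-0.08088055  0.          0.          0.          0.        ]
side [ 0.538 -0.453  0.676] [ 0.15  0.66 -0.74] [[396.1, 0.0, 275.9], [0.0, 396.1, 209.1], [0.0, 0.0, 1.0]] [-0.04974624  0.          0.          0.          0.        ]
wrist [0.625 0.079 0.373] [-0.   -0.31 -0.95] [[324.3, 0.0, 280.9], [0.0, 324.3, 210.5], [0.0, 0.0, 1.0]] [-0.03156788  0.          0.          0.          0.        ]
```

View pics/scene0.png

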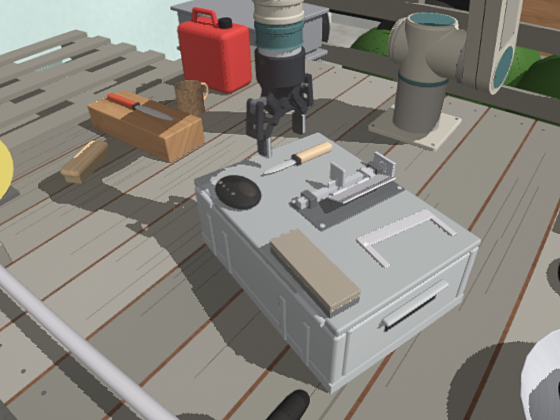

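View pics/side0.png

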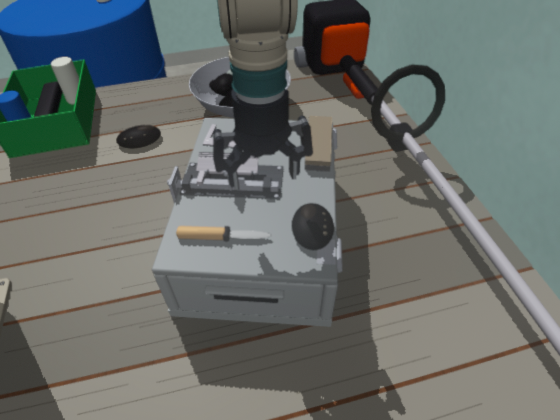

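View pics/wrist0.png

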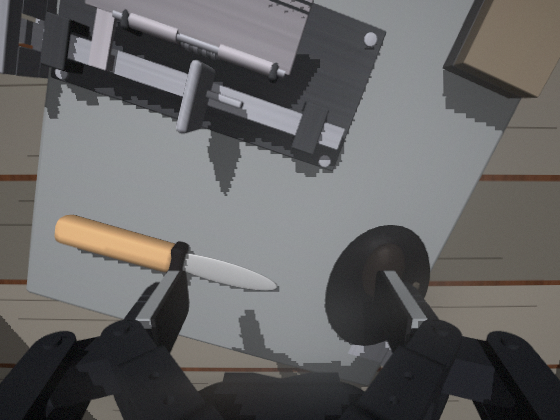

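The scene view shows the lid with the bolt at about (350,185), its handle upright at (340,172), and the catch plate on the gauge side. The side view shows the bolt at (235,180), partly hidden by the gripper. The wrist view has the handle at (193,95), with the bar running from (70,50) to (340,140) and the catch plate above it. Next I'll make a rough metric measurement, then get a better view from overhead.

```bash
cat > h.py <<'E'
import numpy as np,cv2
def load(f):
    z=np.load(f); return {k:z[k] for k in z}
def cloud(z):
    d=z['d'];v,u=np.mgrid[:420,:560]
    n=cv2.undistortPoints(np.stack([u,v],-1).reshape(-1,1,2).astype(float),z['camera_matrix'],z['distortion']).reshape(420,560,2)
    P=np.dstack([n[...,0]*d,n[...,1]*d,d]); return (P-z['t'])@z['R']
def px(z,uv,h):  # rays onto z=h
    n=cv2.undistortPoints(np.array(uv,float).reshape(-1,1,2),z['camera_matrix'],z['distortion']).reshape(-1,2)
    r=np.c_[n,np.ones(len(n))]@z['R']; c=-z['R'].T@z['t']
    return (c+r*((h-c[2])/r[:,2])[:,None])[:,:2]
def topdown(W,valid,x0,y0,w,h,zl,s=4): # height map, s px/mm*... 1px = 1/s mm... rows: +y up
    hm=np.full((int(h*1000*s),int(w*1000*s)),np.nan)
    return hm
E
python3 - <<'E'
from h import *
z=load('pics/wrist0.npz'); W=cloud(z); v=z['d']>0
print(v.mean())
for uv in [(200,200),(300,180),(100,180),(193,70),(185,125),(120,65),(260,105),(335,135),(230,60),(100,40),(160,250)]:
    print(uv,np.round(W[uv[1],uv[0]],4))
H=W[...,2]-.155
m=v&(H>.045)&(H<.056)&(W[...,1]>0); n,l,st,c=cv2.connectedComponentsWithStats(m.astype(np.uint8))
for i in range(1,n):
    if st[i,4]>40:
        p=W[l==i]; r=cv2.minAreaRect((p[:,:2]*1000).astype(np.float32)); print(st[i],p.mean(0).round(4),r)
# bar tops
m=v&(abs(H-.017)<.002)&(W[...,1]>0); print('bar',m.sum())
cv2.imwrite('pics/h0.png',np.uint8(np.clip(np.nan_to_num(H)*1000*4,0,255)))
E
```

```text
0.995969387755102
(200, 200) [0.5678 0.0162 0.157 ]
(300, 180) [0.6371 0.0301 0.156 ]
(100, 180) [0.4983 0.0301 0.1547]
(193, 70) [0.5823 0.0951 0.2068]
(185, 125) [0.5759 0.0695 0.2054]
(120, 65) [0.5316 0.1016 0.1729]
(260, 105) [0.6117 0.0791 0.1718]
(335, 135) [0.6569 0.0617 0.1724]
(230, 60) [0.5958 0.1031 0.1772]
(100, 40) [0.5248 0.1139 0.1784]
(160, 250) [ 0.541  -0.0155  0.1708]
[ 176   60   29   73 1084] [0.5797 0.0832 0.2061] ((578.6493530273438, 82.74903869628906), (35.915706634521484, 6.788931369781494), 71.45343017578125)
bar 5699
```

View pics/h0.png

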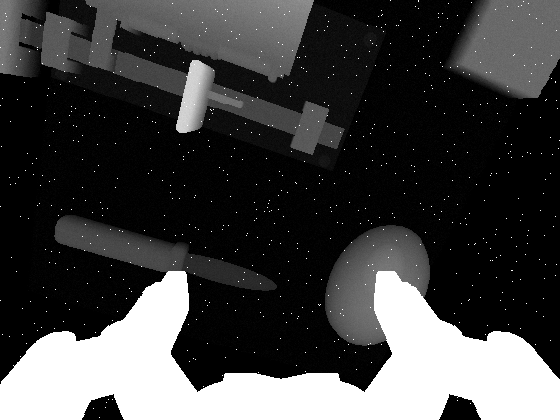

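The depth is clean. The handle's top is 36 x 6.8 mm, centred at (0.579, 0.083), which puts the bin at a yaw of about -18.5°. I'll move above it, turn so the jaws open along bin y, and set the opening to about 38 mm.

Call:
jog_arm --pt "-0.1 -0.2 -0.08 -0.1 0 -0.1 0" --pt "-0.1 -0.4 -0.08 -0.2 0 -0.2 0" --pt "-0.1 -0.6 -0.08 -0.3 0 -0.3 0" --pt "-0.1 -0.765 -0.08 -0.371 0 -0.42 0" --pt "-0.1 -0.765 -0.08 -0.371 0 -0.53 0" --pt "-0.1 -0.765 -0.08 -0.371 0 -0.64 0" --pt "-0.1 -0.765 -0.08 -0.371 0 -0.74 0" --pt "-0.1 -0.765 -0.08 -0.371 0 -0.794 0" --pt "-0.1 -0.765 -0.08 -0.371 0 -0.794 0" --pt "-0.1 -0.765 -0.08 -0.371 0 -0.794 0" --pt "-0.1 -0.765 -0.08 -0.371 0 -0.794 0"

```text
t: 1.52
eef_pos: [0.5687, 0.1148, 0.2594]
tool_rot: [-0.698, 0.698, -0.115, 0.113]
contact_force: [0.6, -0.2, -0.3]
grip_width: 0.0388
```

```bash
cat > snap.py <<'E'
import sys
from station import status, vision
from h import *
def snap(n,k):
    i=vision.camera_info(n); p,d=vision.read_camera(n)
    cv2.imwrite(f"pics/{n}{k}.png",p); np.savez(f"pics/{n}{k}.npz",p=p,d=d,**{a:np.array(v) for a,v in i.items()})
    return load(f"pics/{n}{k}.npz")
E
python3 - <<'E'
from snap import *
s=status.observe(); print({k:np.round(s[k],4).tolist() for k in ['t','joint_pos','eef_pos','tool_rot','contact_force','grip_width']})
for n in ['wrist','scene','side']:
    z=snap(n,1)
    W=cloud(z);H=W[...,2]-.155;v=z['d']>0
    m=v&(H>.047)&(H<.055)&(abs(W[...,0]-.58)<.03)&(abs(W[...,1]-.083)<.03); k,l,st,c=cv2.connectedComponentsWithStats(m.astype(np.uint8))
    for i in range(1,k):
        if st[i,4]>30:
            p=W[l==i]; print(n,st[i],p.mean(0).round(4),cv2.minAreaRect((p[:,:2]*1000).astype(np.float32)))
    m=v&(abs(H-.017)<.0015)&(abs(W[...,0]-.6)<.1)&(abs(W[...,1]-.08)<.06); p=W[m]; print('bar pts',len(p))
E
```

```text
{'t': 1.525, 'joint_pos': [0.0876, 0.1929, -0.1088, 1.2709, 0.0003, 0.4118], 'eef_pos': [0.5687, 0.1148, 0.2594], 'tool_rot': [-0.6978, 0.6979, -0.1148, 0.1135], 'contact_force': [0.5941, -0.1658, -0.3366], 'grip_width': 0.0388}
wrist [210 265  14   8  51] [0.5716 0.0704 0.2048] ((571.741455078125, 70.53679656982422), (2.4380922317504883, 8.78750991821289), 0.4527324140071869)
wrist [241 264  26  13 276] [0.5805 0.0922 0.2061] ((580.73583984375, 92.08087921142578), (15.825870513916016, 6.647443771362305), 71.27408599853516)
bar pts 2543
scene [330 162  15  12  61] [0.5819 0.0842 0.205 ] ((581.6339721679688, 83.40311431884766), (34.831153869628906, 7.634832859039307), 71.2635498046875)
bar pts 294
side [227 164   6  15  48] [0.5773 0.0797 0.2047] ((577.502197265625, 80.9805679321289), (35.01253128051758, 5.390484809875488), 72.92048645019531)
bar pts 206
```

View pics/wrist1.png

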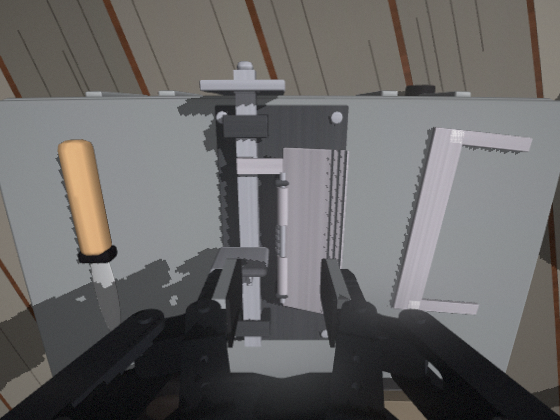

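The wrist view now looks along the bolt. The keeper is at (243,85), the tooth arm at (260,165), the handle top at (243,253) and the catch plate from (285,150) to (325,310). The fingers straddle bolt and plate as planned. Next I'll measure the fingertips in the bin frame.

```bash
python3 - <<'E'
from h import *
F=np.array([.5762,.0835]);a=np.radians(-18.5);ux=np.array([np.cos(a),np.sin(a)]);uy=np.array([-ux[1],ux[0]])
for n in ['wrist','scene','side']:
    z=load(f'pics/{n}1.npz');W=cloud(z).reshape(-1,3);W=W[z['d'].ravel()>0]
    B=np.c_[(W[:,:2]-F)@ux,(W[:,:2]-F)@uy,W[:,2]-.155]*1000
    m=(B[:,2]>62)&(B[:,2]<180)&(abs(B[:,0]+17)<45)&(abs(B[:,1]-27)<70)
    Q=B[m]
    for lo in range(70,125,6):
        for nm,sel in (('A',Q[:,1]<27),('B',Q[:,1]>=27)):
            q=Q[sel&(Q[:,2]>=lo)&(Q[:,2]<lo+6)]
            if len(q)>5: print(n,nm,lo,len(q),'x',np.percentile(q[:,0],[2,98]).round(1),'y',np.percentile(q[:,1],[2,98]).round(1))
    # bar, plate, tooth arm in bin frame
    for nm,c in (('bar',(abs(B[:,2]-17)<1.5)&(abs(B[:,1])<12)&(B[:,0]<0)&(B[:,0]>-45)),('plate',(B[:,2]>18)&(B[:,2]<40)&(B[:,1]>26)&(B[:,1]<70)&(abs(B[:,0])<75)),('arm',(B[:,2]>18)&(B[:,2]<45)&(abs(B[:,1])<5)&(B[:,0]<-20)&(B[:,0]>-75))):
        q=B[c]
        if len(q)>5: print(n,nm,len(q),np.percentile(q,[2,50,98],axis=0).round(1).tolist())
E
```

```text
wrist A 88 55 x [-28.  -7.] y [2.5 7.7]
wrist B 88 59 x [-27.9  -6.9] y [45.7 52.2]
wrist A 94 208 x [-28.4  -8.3] y [-4.1  7.8]
wrist B 94 205 x [-28.3  -8.2] y [45.7 57.7]
wrist A 100 261 x [-28.4  -7.4] y [-5.5  7.8]
wrist B 100 272 x [-28.4  -7. ] y [45.7 59. ]
wrist A 106 290 x [-28.2  -7.3] y [-5.5  7.9]
wrist B 106 296 x [-28.4  -7.2] y [45.8 59.2]
wrist A 112 331 x [-28.4  -7.6] y [-5.5  7.9]
wrist B 112 351 x [-28.3  -7.3] y [45.8 59.3]
wrist A 118 323 x [-28.4  -7.1] y [-5.3  7.9]
wrist B 118 329 x [-28.2  -7.4] y [45.8 59.1]
wrist A 124 521 x [-28.8  -6.2] y [-2.8  7.8]
wrist B 124 518 x [-28.9  -6.3] y [45.8 56.3]
wrist bar 1106 [[-44.3, -2.6, 16.1], [-23.4, 3.7, 17.3], [-0.9, 10.0, 18.4]]
wrist plate 9240 [[-69.3, 26.8, 22.3], [-25.7, 45.4, 28.4], [42.0, 66.0, 36.3]]
wrist arm 306 [[-73.8, -2.2, 18.0], [-58.2, 1.2, 21.3], [-23.5, 4.9, 23.0]]
scene A 88 31 x [-25.1  -4.3] y [5.8 9.7]
scene B 88 20 x [-22.9  -4. ] y [47.8 54.5]
scene A 94 37 x [-26.6  -4.2] y [-3.8 10.1]
scene B 94 33 x [-20.   -4.9] y [46.9 60.5]
scene A 100 47 x [-25.3  -4.6] y [-3.7 10.4]
scene B 100 48
[... 708 characters left out ...]
A 94 35 x [-26.9  -5.1] y [-6.7  6.9]
side B 94 17 x [-14.2  -5. ] y [44.7 49.3]
side A 100 35 x [-26.1  -5.3] y [-6.9  2.2]
side B 100 18 x [-13.5  -4.8] y [45.1 52. ]
side A 106 37 x [-27.2  -5.2] y [-7.5  3.4]
side B 106 17 x [-14.5  -5.4] y [45.  47.9]
side A 112 47 x [-26.1  -5.2] y [-7.4  6.5]
side B 112 19 x [-13.5  -5.1] y [44.7 51.1]
side A 118 17 x [-22.5  -5.2] y [-6.9  4.3]
side B 118 13 x [-11.3  -5.2] y [45.6 53.2]
side B 124 11 x [-9.  -4.1] y [46.8 53.1]
side bar 42 [[-41.4, -3.3, 15.6], [-22.3, 1.5, 16.1], [-6.7, 7.9, 17.0]]
side plate 1097 [[-67.5, 27.3, 20.1], [-13.3, 47.2, 27.5], [43.3, 65.6, 34.4]]
side arm 21 [[-62.8, -2.9, 18.1], [-58.4, 0.7, 19.7], [-53.1, 4.6, 20.9]]
```

Tips sit 17 mm below the TCP with a bevelled outer side, and the finger front is about 5 mm clear of the handle. I'll shift 4 mm outward and 3 mm forward, then descend onto the catch.

Call:
jog_arm --pt "-0.1 -0.02 0.1 0.027 0 0 0" --pt "-0.1 -0.02 0.22 0.027 0 0 0" --pt "-0.1 -0.02 0.3 0.027 0 0 0" --pt "-0.1 -0.02 0.35 0.027 0 0 0" --pt "-0.1 -0.02 0.375 0.027 0 0 0" --pt "-0.1 -0.02 0.395 0.027 0 0 0" --pt "-0.1 -0.02 0.41 0.027 0 0 0" --pt "-0.1 -0.02 0.42 0.027 0 0 0" --pt "-0.1 -0.02 0.425 0.027 0 0 0" --pt "-0.1 -0.02 0.425 0.027 0 0 0" --pt "-0.1 -0.02 0.425 0.027 0 0 0"

```text
t: 3.05
eef_pos: [0.5679, 0.1202, 0.1966]
tool_rot: [0.698, -0.697, 0.114, -0.114]
contact_force: [-0.9, 3.3, 5.3]
grip_width: 0.0382
```

```bash
python3 - <<'E'
from snap import *
s=status.observe(); print({k:np.round(s[k],4).tolist() for k in ['t','eef_pos','tool_rot','contact_force','torque','grip_width']})
F=np.array([.5762,.0835]);a=np.radians(-18.5);ux=np.array([np.cos(a),np.sin(a)]);uy=np.array([-ux[1],ux[0]])
z=snap('wrist',2); snap('scene',2);W=cloud(z).reshape(-1,3);W=W[z['d'].ravel()>0]
B=np.c_[(W[:,:2]-F)@ux,(W[:,:2]-F)@uy,W[:,2]-.155]*1000
for x0 in (-60,-45):
  for y in range(30,70,5):
    q=B[(abs(B[:,0]-x0)<5)&(abs(B[:,1]-y)<1.5)&(B[:,2]<50)]
    if len(q): print(x0,y,np.median(q[:,2]).round(1))
p=cv2.resize(cv2.imread('pics/scene2.png')[110:260,260:460],None,fx=3,fy=3)
cv2.imwrite('pics/c2.png',np.vstack([p,cv2.resize(z['p'],(600,450))])[:,:] if 0 else p)
E
```

```text
{'t': 3.05, 'eef_pos': [0.5679, 0.1202, 0.1966], 'tool_rot': [0.6985, -0.6973, 0.1139, -0.1139], 'contact_force': [-0.9211, 3.2514, 5.3358], 'torque': [0.6682, 0.1954, 0.0349], 'grip_width': 0.0382}
-60 30 22.2
-60 35 23.2
-60 40 23.9
-60 45 24.6
-60 50 25.5
-60 55 26.2
-60 60 27.3
-60 65 28.0
-45 30 23.4
-45 35 23.1
-45 40 24.0
-45 45 24.6
-45 50 25.3
-45 55 26.2
-45 60 27.3
-45 65 28.0
```

View pics/wrist2.png

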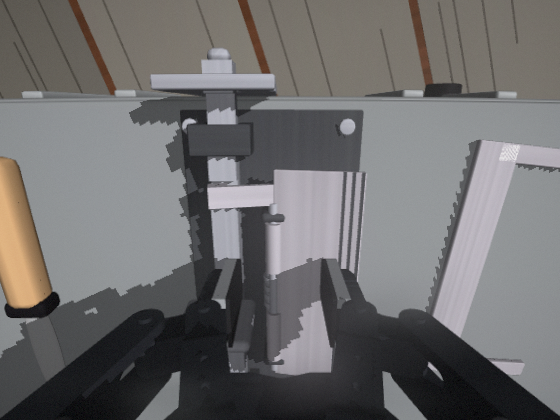

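View pics/c2.png

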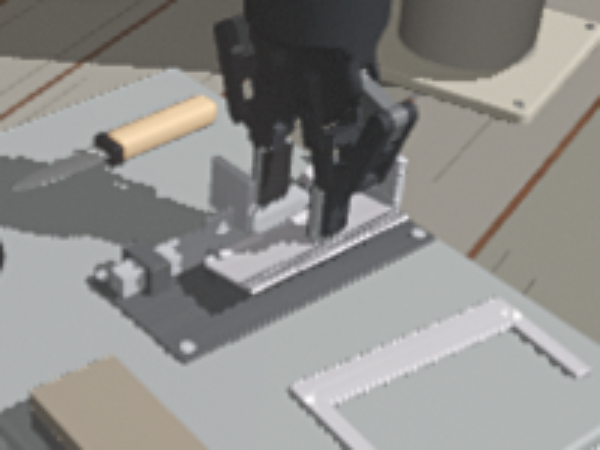

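The view shows finger B on the plate at (335,300) and finger A in front of the handle. The plate's slope is now 0.16 rad, so the catch angle is about 0.19, barely past the 0.17 clear point. I'll press about 3 mm deeper before pushing.

Call:
jog_arm --pt "-0.1 0 0.015 0 0 0 0" --pt "-0.1 0 0.026 0 0 0 0" --pt "-0.1 0 0.026 0 0 0 0" --pt "-0.1 0 0.026 0 0 0 0"

```text
t: 3.65
eef_pos: [0.5681, 0.1207, 0.1936]
tool_rot: [0.699, -0.697, 0.114, -0.114]
contact_force: [-2.5, 1.7, 6.0]
grip_width: 0.0383
```

```bash
cat > chk.py <<'E'
from snap import *
k=sys.argv[1]
s=status.observe(); print({k:np.round(s[k],4).tolist() for k in ['t','eef_pos','tool_rot','contact_force','torque','grip_width']})
F=np.array([.5762,.0835]);a=np.radians(-18.5);ux=np.array([np.cos(a),np.sin(a)]);uy=np.array([-ux[1],ux[0]])
print('tcp bin',(s['eef_pos'][:2]-F)@ux,(s['eef_pos'][:2]-F)@uy)
for n in ('wrist','scene','side'):
    z=snap(n,k);W=cloud(z).reshape(-1,3);W=W[z['d'].ravel()>0]
    B=np.c_[(W[:,:2]-F)@ux,(W[:,:2]-F)@uy,W[:,2]-.155]*1000
    q=B[(abs(B[:,0]+52)<12)&(abs(B[:,1]-50)<12)&(B[:,2]>15)&(B[:,2]<45)]
    if len(q)>20:
        c=np.polyfit(q[:,1],q[:,2],1); print(n,'plate slope',np.arctan(c[0]).round(3),'z@52',np.polyval(c,52).round(1))
    q=B[(B[:,2]>46)&(B[:,2]<54)&(B[:,0]>-12)&(B[:,0]<65)&(B[:,1]>-22)&(B[:,1]<-8)]
    if len(q)>4: print(n,'handle x',np.percentile(q[:,0],[5,50,95]).round(1),len(q))
E
python3 chk.py 3
```

```text
{'t': 3.65, 'eef_pos': [0.5681, 0.1207, 0.1936], 'tool_rot': [0.699, -0.6968, 0.1135, -0.114], 'contact_force': [-2.4678, 1.7113, 6.0311], 'torque': [0.6248, 0.4505, 0.0657], 'grip_width': 0.0383}
tcp bin -0.01947339992274453 0.03273567984473224
wrist plate slope 0.06 z@52 23.3
scene plate slope 0.067 z@52 22.1
scene handle x [2.9 5.4 6.9] 15
side plate slope 0.026 z@52 21.1
side handle x [0.  2.2 4.5] 21
```

The catch is at about 0.29 rad with a press of about 6 N. Now I'll push the handle back while keeping the downward bias.

Call:
jog_arm --pt "-0.1 0.02 0.008 0 0 0 0" --pt "-0.1 0.045 0.008 0 0 0 0" --pt "-0.1 0.07 0.008 0 0 0 0" --pt "-0.1 0.095 0.008 0 0 0 0" --pt "-0.1 0.12 0.008 0 0 0 0" --pt "-0.1 0.145 0.008 0 0 0 0" --pt "-0.1 0.17 0.008 0 0 0 0" --pt "-0.1 0.195 0.008 0 0 0 0" --pt "-0.1 0.22 0.008 0 0 0 0" --pt "-0.1 0.245 0.008 0 0 0 0" --pt "-0.1 0.27 0.008 0 0 0 0" --pt "-0.1 0.295 0.008 0 0 0 0" --pt "-0.1 0.31 0.008 0 0 0 0" --pt "-0.1 0.32 0.008 0 0 0 0" --pt "-0.1 0.32 0.008 0 0 0 0"

```text
t: 5.68
eef_pos: [0.612, 0.1058, 0.1928]
tool_rot: [0.699, -0.697, 0.115, -0.113]
contact_force: [-6.1, 2.1, 7.1]
grip_width: 0.038
```

```bash
python3 chk.py 4
```

```text
{'t': 5.675, 'eef_pos': [0.612, 0.1058, 0.1928], 'tool_rot': [0.699, -0.6968, 0.1145, -0.1128], 'contact_force': [-6.0911, 2.1013, 7.0843], 'torque': [0.4273, 1.1363, 0.0335], 'grip_width': 0.038}
tcp bin 0.026927243615077878 0.032479335482423446
wrist plate slope 0.035 z@52 22.6
scene plate slope 0.033 z@52 21.6
scene handle x [41.4 44.4 46.3] 15
side plate slope 0.021 z@52 20.5
side handle x [38.3 40.9 42.9] 17
```

The handle has moved about 39 mm. I'll push a little further to reach the stop.

Call:
jog_arm --pt "-0.1 0.02 0.008 0 0 0 0" --pt "-0.1 0.03 0.008 0 0 0 0" --pt "-0.1 0.03 0.008 0 0 0 0"

```text
t: 6.2
eef_pos: [0.6123, 0.1057, 0.1924]
tool_rot: [0.699, -0.696, 0.117, -0.11]
contact_force: [-12.8, 4.8, 12.8]
grip_width: 0.0385
```

```bash
python3 chk.py 5
```

```text
{'t': 6.2, 'eef_pos': [0.6123, 0.1057, 0.1924], 'tool_rot': [0.6995, -0.6964, 0.1173, -0.1099], 'contact_force': [-12.794, 4.8011, 12.8197], 'torque': [0.9092, 2.3903, -0.2098], 'grip_width': 0.0385}
tcp bin 0.027181879599240306 0.0324529458765076
wrist plate slope 0.019 z@52 22.3
scene plate slope 0.014 z@52 21.3
scene handle x [41.2 44.  46.6] 13
side plate slope 0.022 z@52 20.5
side handle x [38.4 40.8 43.4] 19
```

The bolt is at its stop: the force rose with no motion. Now I'll lift straight so the catch rises first while the handle is still held, then back off and clear.

Call:
jog_arm --pt "-0.1 0.012 -0.02 0 0 0 0" --pt "-0.1 0.012 -0.05 0 0 0 0" --pt "-0.1 0.012 -0.08 0 0 0 0" --pt "-0.1 0.012 -0.11 0 0 0 0" --pt "-0.1 0.012 -0.12 0 0 0 0" --pt "-0.1 -0.02 -0.13 0 0 0 0" --pt "-0.1 -0.04 -0.15 0 0 0 0" --pt "-0.1 -0.06 -0.25 0 0 0 0" --pt "-0.1 -0.06 -0.4 0 0 0 0" --pt "-0.1 -0.06 -0.6 0 0 0 0" --pt "-0.1 -0.1 -0.75 0 0 0 0" --pt "-0.1 -0.1 -0.75 0 0 0 0" --pt "-0.1 -0.1 -0.75 0 0 0 0"

```text
t: 7.98
eef_pos: [0.5992, 0.1097, 0.305]
tool_rot: [0.699, -0.696, 0.117, -0.11]
contact_force: [-0.5, 0.5, -0.8]
grip_width: 0.0384
```

```bash
python3 chk.py 6
```

```text
{'t': 7.975, 'eef_pos': [0.5992, 0.1097, 0.305], 'tool_rot': [0.6994, -0.6964, 0.117, -0.1101], 'contact_force': [-0.4749, 0.4969, -0.8445], 'torque': [-0.0917, 0.0077, -0.0411], 'grip_width': 0.0384}
tcp bin 0.013494191513623873 0.032106105315505715
wrist plate slope 0.36 z@52 30.9
wrist handle x [37.9 39.5 43.3] 115
scene plate slope 0.345 z@52 29.4
scene handle x [41.9 44.7 46. ] 14
side plate slope 0.357 z@52 28.9
side handle x [38.7 41.  42.7] 17
```

View pics/scene6.png

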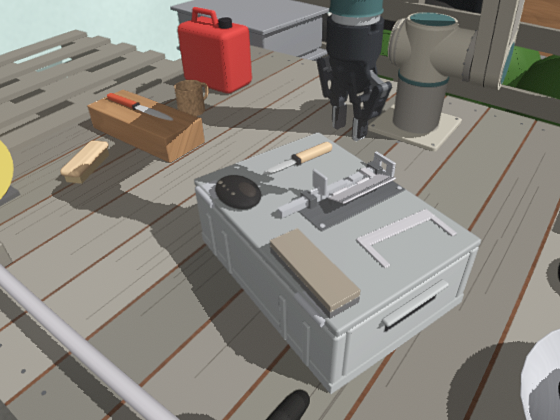

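The scene shows the handle back at (320,180) and the bolt's tail out at (285,212). The knife, gauge, shell and whetstone are where they were and the lid is shut. The catch slope is back to about 0.35 rad, so it is fully up and locked. I'll hand in the job.

```bash
python3 -c "
from station import order; print(order.sign_off())"
```

```text
the job is handed in; nothing more can be done
None
```

The bolt is drawn fully back and the catch has sprung up, which should lock it open. I've handed the job in; it took about 8 s of robot time.

- **How it went:** One fingertip pressed the catch plate to about 0.3 rad and held it down. The other pushed the handle back until it met its stop, where the force rose to about 13 N along the bolt with no further motion. I then lifted straight up, so the catch rose before the handle was let go.
- **Bolt:** The handle's position read about 39 mm of travel in both the scene and side views, and it stayed there after release. That is past the 36.5 mm needed to lock. I did not push on the bolt afterwards to test the lock.
- **Catch:** The plate's slope was back to 0.345–0.36 rad in all three views, so it is fully up.
- **Everything else:** In the last scene picture the lid is shut and the knife, gauge, shell and whetstone look unmoved. I judged that by eye and did not measure it. The gripper was clear, with residual forces under 1 N.
- **Disagreement:** The cameras differed by 2–4 mm in absolute handle position, so I relied on the change in position and on the contact force. No check failed.

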